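Lock the control box with its slot key and put the key back

TASK

Lock the grey box: take the yellow key, push it fully into the slot of the round dark-steel lock and turn it clockwise until the white pointer on the lock points squarely at the red mark. Then pull the key out, leaving the pointer at the red mark, and slide it fully home, blade first, into the empty slot of the slanted wooden key block. Leave the blue key, the red bin, the game board and the mug where they are.

Things in the scene. Friction and masses are not known exactly. Their poses are not given: they have to be found in the camera images.
- box: Grey steel box fixed to the table, 190 (x) x 150 (y) x 80 mm high; origin at the centre of its underside, z up. The round dark-steel lock is in the middle of its flat top, flush. Two painted radial bars 25 x 9 mm, 30 to 55 mm from the lock's centre: red at -60 degrees, green at +60 degrees from the box's x axis (anticlockwise from above).
- core (a joint): Turn of the lock core in rad, growing clockwise seen from above: 0 = white pointer at the green mark, 2.094 (120 degrees) = white pointer at the red mark. Stops at -0.4 and 2.6; it turns stiffly (0.1 N m) and stays where left. Starts somewhere near the green mark.
- lock_mouth (a point): Centre of the lock slot's mouth on the core's top face (core 52 mm diameter, face 80 mm above the table); turns with the core. z up, out of the slot; x along the slot, towards the white pointer. Slot 27.5 mm long (x), 8 mm wide (y), 30 mm deep, chamfered 1.5 mm.
- pointer (a point): Outer end of the white pointer line (5 mm wide) on the core, on its top face 24 mm from the lock's axis; turns with the core.
- red_mark (a point): Middle of the red mark on the box top, 42.5 mm from the lock's axis.
- yellow_key: Flat key, 60 g, at first in one slot of the key block. Origin at the shoulder (middle of the bow's lower edge), z from blade to bow, x across its width, y through its thickness. Yellow bow 36 (x) x 10 (y) mm, z 0 to 48; steel blade 24 (x) x 5 (y) mm, z 0 to -26. Fully home, the shoulder rests on the face round the slot; the blade has play in it and fits either way round.
- blue_key: Key of the same shape with a blue bow, standing in the other slot of the key block; leave it.
- block: Wooden key block fixed to the table, base 100 (x) x 140 (y) mm; origin at the centre of its underside, z up. Its upper part (60 x 130 x 45 mm) is tilted 30 degrees: its top face looks up and to the block's -x, highest edge 71 mm above the table. Two slots 76 mm apart in y go into the face at a right angle.
- slot_a (a point): Centre of the mouth of the block's -y slot, on the slanted face, 56 mm above the table. z out of the slot, square to the face (30 degrees from vertical, leaning to the block's -x); x along the slot's length, up the slant; y across. Slot 27.5 mm long (x), 8 mm wide (y), 30 mm deep, chamfered 1.5 mm.
- slot_b (a point): The same for the block's +y slot.
- red_bin: Open red plastic bin, 180 (x) x 130 (y) x 100 mm high; origin at the centre of its underside; leave it.
- game_board: Wooden game board 160 x 160 x 12 mm with pegs 16 mm tall; origin at the centre of its underside; leave it.
- mug: White mug, 80 mm diameter, 92 mm high; origin at the centre of its underside; leave it.

How it is judged:
By the outcome, as a careful person would: the job done as asked, in the order asked, and still so for the second after the job is handed in, with the robot touching nothing.
It also fails if it takes over 64 s, if anything falls off the work surface, if the arm or the gripper's body presses on something with over 40 N, if the wrist force passes 120 N, or if a joint passes its speed limit or range.

ROBOT

A 6-joint arm with a two-finger parallel gripper is mounted at the origin on the work surface. World frame = base frame: x ahead of the robot, y to its left, z up, the work surface at z = 0. Lengths are in m, angles in rad, forces in N, time in s.
With the tool pointing down it reaches from about 0.3 to 0.875 m from the base axis. Payload 6.4 kg.
Tool frame: the origin (TCP) lies at the very end of the fingers, on their centre line; the grasp point (between the pads) lies 19 mm behind it; z points along the fingers, y is the line along which they close (so a half turn about z gives the same grasp; the last joint's range is limited). The gripper opens to 85 mm and grips with 20 to 120 N. Pads are 22 mm wide; open, the fingers measure 114 mm over their backs; the gripper's body (76 mm by 85 mm) begins 54 mm behind the grasp point. The pads swing forward as they close: fully open they stand 13 mm farther back than shut.
Start: joints at [1.126, 0.181, 1.607, -0, 1.354, -0.206], TCP at [0.136, 0.559, 0.231] pointing down, gripper open.
Joint ranges: [-2.99, 2.99], [-0.89, 2.07], [0.3, 2.58], [-1.14, 4.28], [0, 2.63], [-3.12, 3.12]. Speed limits (rad/s): [2.57, 2.57, 3.01, 3.14, 3.14, 3.14].

INTERFACE

Orientations are given as a 3x3 rotation matrix whose columns are the frame's x, y, z axes.
In Python, from plant import arm gives the robot as it stands. The module is installed in compiled form; this text tells all that it offers.
- The arm moves only by the tool jog_arm, never from a script. Its argument "plan" is one flat list of numbers, 5 for each row, row after row: the opening, from -1 (shut) to 1 (fully open), then the shift along the world's x, y, z each as a share of 400 mm, from -1 to 1, then the turn about the world's z as a share of 90 degrees, from -1 to 1. A call has exactly 8 rows; each row shifts and turns the commanded pose from where the row before left it; what a row does not reach is not made up. A row lasts 1/10 s, in which the tool goes at most 50 mm and 8.59 degrees, less where a joint would pass 70% of its speed; a pose out of reach is approached as far as the arm can. A call with a number of a shift or a turn outside -1 to 1 is refused whole. A call with a gripper value outside its range is refused whole. The fingers move at their own pace and stop on an object; the grip force is fixed at half the most. Time passes only in rows, so rows that do not move let the fingers close, or fill a call up. It gives the time, the measured TCP pose, the force, the opening and the grip force at its end, in the units of the state.
- arm.get_obs(): the state, without advancing time (a new reading comes with each control period).
- arm.camera(name): name is "scene" or "top"; returns a dict with "pixels" (400x640x3 uint8, red, green, blue), "K" (3x3 intrinsics, pixels), "D" ([k1, k2, p1, p2, k3] as OpenCV has them; the pictures are not rectified), "rvec" (rotation vector, rad) and "tvec" (3), from world to camera coordinates, as OpenCV has them. Camera axes: x right, y down, z forward; pixel columns grow to the right and rows downward; lengths in m; the calibration is good to about 2 mm. A picture is of the moment at which its call begins. There is no depth.
- arm.finish_job(): hands the job in; it is judged then, once.
The state is a dict: "time": time; "q": joint angles; "joint_velocities": joint speeds; "joint_efforts": joint torques, N m; "position": TCP position; "orientation": TCP orientation; "wrist_force": force on the tool from outside, world axes, zero at the start; "ft_torque": the same for the moment, N m; "grip_width": finger opening in m; "gripper_force": force on a finger pad.
Only numpy, scipy, OpenCV 4.12 (cv2) and the standard library are available. Lean on these libraries where they do the work, as an engineer would, in place of code of your own. Each camera call takes 0.05 s, during which the arm holds its last target. There are 200 camera calls.

## Working session

There is one attempt and no reset: what is moved stays moved. The work goes in short steps, Python scripts to look and compute and a tool call to move; the robot and the scene stay as the last step left them, time stands still between calls to the robot, and variables do not carry over. Pictures are saved under pics/ and viewed, at most 10 in all, crops included, and the job is handed in when it is done.

Besides the shell and the picture viewer there is one more tool, called after "Call:" as name(argument=value, ...) on one line, values as JSON. jog_arm: Moves the arm, as the interface text tells. Shift numbers are shares of 400 mm and turn numbers shares of 90 degrees, none past 1 either way. Its arguments: {"type":"object","properties":{"plan":{"type":"array","items":{"type":"number"}}},"required":["plan"]}

```bash
mkdir -p pics; ls; python3 - <<'E'
from plant import arm
import cv2
for n in("scene","top"):
    c=arm.camera(n); cv2.imwrite(f"pics/{n}0.png",c["pixels"][:,:,::-1]); print(n,c["K"],c["D"],c["rvec"],c["tvec"])
print(arm.get_obs())
E
```

```text
pics
scene [[459.69094558   0.         322.47443291]
 [  0.         459.69094558 205.68431762]
 [  0.           0.           1.        ]] [-0.12971903  0.          0.          0.          0.        ] [ 2.2275045   0.56272239 -0.25215523] [-0.50683548 -0.13428785  1.81616403]
top [[446.39625847   0.         315.78388144]
 [  0.         446.39625847 198.50242806]
 [  0.           0.           1.        ]] [-0.06254986  0.          0.          0.          0.        ] [ 2.17363272 -2.17852455  0.11278944] [-0.01094558  0.58860562  1.5721492 ]
{'time': 0.1, 'q': array([ 1.12567516e+00,  1.81480180e-01,  1.60790282e+00, -1.96734580e-05,
        1.35382661e+00, -2.06272045e-01]), 'joint_velocities': array([ 0.00033223, -0.00270728, -0.0024693 ,  0.00141776, -0.00074308,
        0.00053179]), 'joint_efforts': array([ 7.28790219e-04, -4.45878053e+01, -3.52242386e+01, -4.55184518e-04,
        4.14421374e-03, -2.84454137e-05]), 'position': array([0.13578775, 0.55821771, 0.23046921]), 'orientation': array([[-9.71611797e-01,  2.36579914e-01, -6.78865974e-04],
       [ 2.36580681e-01,  9.71610738e-01, -1.46766494e-03],
       [ 3.12373426e-04, -1.58660715e-03, -9.99998693e-01]]), 'wrist_force': array([ 0.37031524, -0.17149045,  0.27958696]), 'ft_torque': array([ 0.01301069, -0.0291069 ,  0.0526742 ]), 'gripper_force': 0.0, 'grip_width': 0.0855105859518865}
```

View pics/scene0.png

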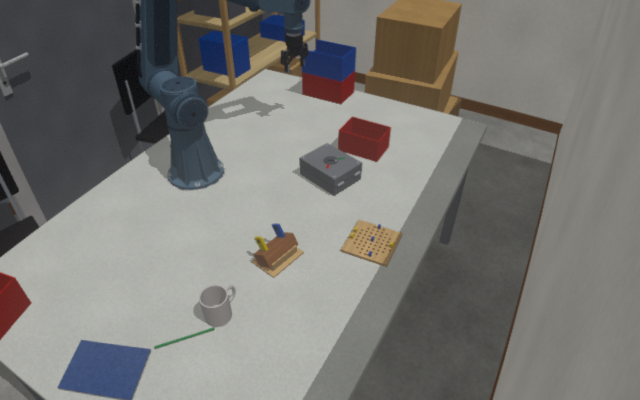

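View pics/top0.png

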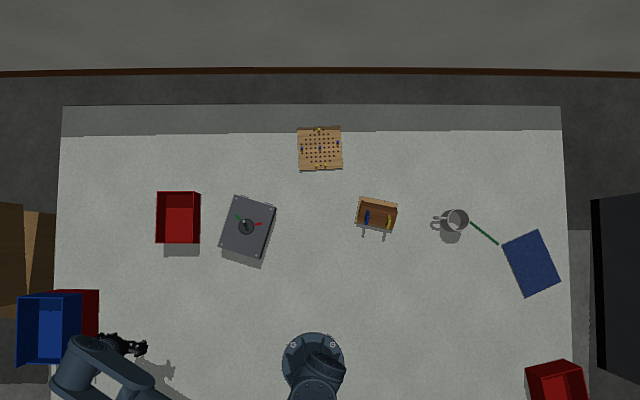

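The top view has the box at about (247,227) with its pointer and red and green marks. The block is at (377,216), with the yellow key at (389,221) and the blue one at (367,217). Next I'll enlarge both in each view.

```bash
cat > h.py <<'E'
import numpy as np, cv2
from plant import arm
def cam(n):
    c=arm.camera(n); c["R"]=cv2.Rodrigues(np.array(c["rvec"]))[0]; c["t"]=np.array(c["tvec"]).reshape(3)
    c["C"]=-c["R"].T@c["t"]; return c
def ray(c,p):
    u=cv2.undistortPoints(np.array([[p]],float),c["K"],np.array(c["D"])).reshape(2)
    return c["C"],c["R"].T@np.array([u[0],u[1],1])
def plane(c,p,z):
    o,d=ray(c,p); return o+d*(z-o[2])/d[2]
def proj(c,P): return cv2.projectPoints(np.array(P,float).reshape(-1,3),np.array(c["rvec"]),c["t"],c["K"],np.array(c["D"]))[0].reshape(-1,2)
def tri(c1,p1,c2,p2):
    o1,d1=ray(c1,p1);o2,d2=ray(c2,p2)
    s=np.linalg.lstsq(np.c_[d1,-d2],o2-o1,rcond=None)[0]
    a,b=o1+s[0]*d1,o2+s[1]*d2
    return (a+b)/2,np.linalg.norm(a-b)
def crop(c,x,y,w,h,f): return cv2.resize(c["pixels"][y:y+h,x:x+w,::-1],None,fx=f,fy=f,interpolation=cv2.INTER_NEAREST)
E
python3 - <<'E'
from h import *
s,t=cam("scene"),cam("top")
I=np.vstack([np.hstack([crop(t,345,185,65,50,6),crop(t,215,190,65,50,6)]),np.hstack([crop(s,245,220,65,50,6),crop(s,298,140,65,50,6)])])
cv2.imwrite("pics/c1.png",I);print(I.shape)
for n,c,rois in(("top",t,((345,185,65,60),(215,190,70,80))),("scene",s,((245,215,65,60),(298,140,70,60)))):
    hsv=cv2.cvtColor(c["pixels"],cv2.COLOR_RGB2HSV)
    for r in rois:
        x,y,w,h=r; H=hsv[y:y+h,x:x+w].astype(int)
        for col,lo,hi in(("yellow",24,34),("blue",105,125),("green",45,90),("red",170,185)):
            hh=H[...,0].copy(); hh[hh<8]+=180 if col=="red" else 0
            m=(hh>=lo)&(hh<=hi)&(H[...,1]>130)&(H[...,2]>40)
            if m.sum()>3:
                v,u=np.nonzero(m); print(n,r,col,m.sum(),u.mean()+x,v.mean()+y,u.min()+x,u.max()+x,v.min()+y,v.max()+y)
E
```

```text
(600, 780, 3)
top (345, 185, 65, 60) yellow 50 388.06 221.84 386 390 215 229
top (345, 185, 65, 60) blue 41 366.6341463414634 217.41463414634146 365 368 210 224
top (215, 190, 70, 80) green 17 237.35294117647058 216.94117647058823 235 240 215 219
top (215, 190, 70, 80) red 18 258.0 223.5 255 261 222 225
scene (245, 215, 65, 60) yellow 84 261.6309523809524 243.32142857142858 256 267 237 250
scene (245, 215, 65, 60) blue 21 280.5238095238095 230.47619047619048 277 283 225 236
scene (298, 140, 70, 60) red 405 354.279012345679 146.9679012345679 326 367 140 167
```

View pics/c1.png

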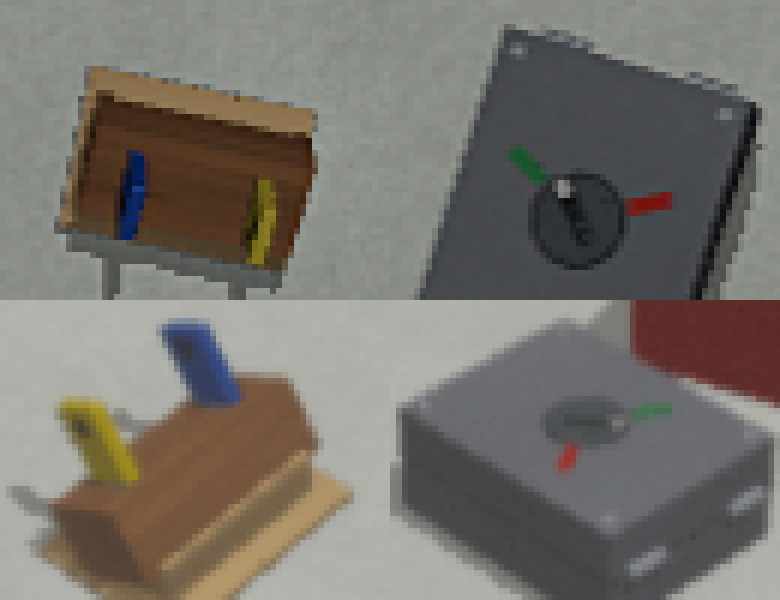

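Enlarged, the yellow and blue keys lean toward the robot. The lock's white pointer is at about (309,221) in the full top image, close to the green mark, with the red mark to the right of the lock. Now I'll turn these into positions.

```bash
cat > meas.py <<'E'
from h import *
def mask(c,roi,lo,hi,S=90,V=30):
    x,y,w,h=roi; H=cv2.cvtColor(c["pixels"],cv2.COLOR_RGB2HSV)[y:y+h,x:x+w].astype(int)
    hh=np.where(H[...,0]<8,H[...,0]+180,H[...,0]) if lo>150 else H[...,0]
    m=((hh>=lo)&(hh<=hi)&(H[...,1]>S)&(H[...,2]>V)).astype(np.uint8)
    n,L,st,ce=cv2.connectedComponentsWithStats(m); k=1+np.argmax(st[1:,4])
    return ce[k]+[x,y],st[k,4],cv2.minAreaRect(np.argwhere(L==k)[:,::-1].astype(np.float32)+np.float32([x,y]))
E
python3 - <<'E'
from meas import *
s,t=cam("scene"),cam("top"); P={}
for n,lo,hi,S in(("y",22,36,120),("b",105,125,110)):
    a,b=mask(t,(345,185,65,60),lo,hi,S),mask(s,(245,215,65,50),lo,hi,S)
    P[n]=tri(t,a[0],s,b[0]); print(n,a,b,P[n])
d=P["b"][0]-P["y"][0]; print("sep",np.linalg.norm(d),"y-dir",np.degrees(np.arctan2(d[1],d[0])))
a,b=plane(t,(360.3,196.4),.012),plane(t,(397.4,203.2),.012); e=a-b; print("base edge",a,b,np.linalg.norm(e),np.degrees(np.arctan2(e[1],e[0])))
for n,c,gr,rr in(("top",t,(225,205,20,20),(250,215,16,15)),("scene",s,(335,150,15,12),(322,160,12,12))):
    g=plane(c,mask(c,gr,40,95,60)[0],.08); r=plane(c,mask(c,rr,168,188,90)[0],.08)
    bx=(g+r)/2; v=g-r; yaw=np.arctan2(v[1],v[0])-np.pi/2; ce=bx-.02125*np.array([np.cos(yaw),np.sin(yaw),0])
    print(n,"g",g,"r",r,np.linalg.norm(v),"yaw",np.degrees(yaw),"centre",ce)
    # pointer / core
    x,y,w,h=(234,214,26,26) if n=="top" else (330,155,30,26)
    p=proj(c,ce)[0]; print(" centre px",p)
    G=c["pixels"].mean(2)
    yy,xx=np.mgrid[:400,:640]; W=np.array([plane(c,(u,v),.08) for v,u in zip(*np.nonzero(np.hypot(xx-p[0],yy-p[1])<9))]); ij=np.argwhere(np.hypot(xx-p[0],yy-p[1])<9)
    k=(np.linalg.norm(W[:,:2]-ce[:2],axis=1)<.0245)&(np.array([G[i,j] for i,j in ij])>110)
    sat=np.array([np.ptp(c["pixels"][i,j].astype(int)) for i,j in ij]); k&=sat<40
    wt=np.array([G[i,j] for i,j in ij])[k]
    if k.any():
        q=np.average(W[k],axis=0,weights=wt)-ce; print(" pointer",k.sum(),q,np.degrees(np.arctan2(q[1],q[0])))
    if n=="top":
        v=W-ce; dk=(np.linalg.norm(v,axis=1)<.018)&(np.array([G[i,j] for i,j in ij])<42); q=v[dk]; print(dk.sum(),q.mean(0),np.degrees(np.arctan2(*np.linalg.svd(q[:,:2]-q[:,:2].mean(0))[2][0][::-1])))
E
```

```text
y (array([388.03571429, 221.48214286]), np.int32(56), ((388.0, 222.0), (14.0, 4.0), 90.0)) (array([261.80681818, 243.53409091]), np.int32(88), ((261.6000061035156, 243.1999969482422), (16.099689483642578, 6.260990142822266), 63.43495178222656)) (array([ 0.50358902, -0.26236686,  0.07585029]), np.float64(0.0004675249763566424))
b (array([366.63414634, 217.41463415]), np.int32(41), ((366.5, 217.0), (14.0, 3.0), 90.0)) (array([279.6744186 , 229.72093023]), np.int32(43), ((279.4634094238281, 229.3292999267578), (14.836507797241211, 4.685213088989258), 51.34019088745117)) (array([ 0.51922081, -0.18680667,  0.07816621]), np.float64(0.0038594111315026665))
sep 0.07719493268150894 y-dir 78.31161562564786
base edge [ 0.59749827 -0.17394454  0.012     ] [ 0.5724478  -0.30869438  0.012     ] 0.137058548056701 79.46873238390963
top g [0.51908699 0.25800788 0.08      ] r [0.49732675 0.18951134 0.08      ] 0.07186990996458582 yaw -17.62420648479662 centre [0.48795428 0.23019353 0.08      ]
 centre px [245.69986138 226.23295033]
 pointer 5 [ 1.74948384e-02  8.23154949e-03 -1.38777878e-17] 25.19759594786803
27 [0.00093512 0.00051136 0.        ] -156.6971920057097
scene g [0.51776149 0.25907738 0.08      ] r [0.49357687 0.1889033  0.08      ] 0.07422465027322098 yaw -19.015875092854717 centre [0.48557883 0.23091423 0.08      ]
 centre px [330.49427458 159.40499405]
 pointer 2 [ 1.84905183e-02  5.62996055e-03 -1.38777878e-17] 16.934351773490807
```

Call:
jog_arm(plan=[0, 0.045, -0.1, 0, 0.03, 0, 0.045, -0.1, 0, 0, 0, 0.045, -0.1, 0, 0, 0, 0.045, -0.1, 0, 0, 0, 0.045, -0.1, 0, 0, 0, 0.045, -0.1, 0, 0, 0, 0.045, -0.1, 0, 0, 0, 0.045, -0.1, 0, 0])

```text
time: 1.1
position: [0.2803, 0.2372, 0.2315]
orientation: [[-0.982, 0.19, 0.001], [0.19, 0.982, 0.0], [-0.001, 0.001, -1.0]]
wrist_force: [1.4, 0.1, 0.8]
grip_width: 0.0429
gripper_force: 0.0
```

Call:
jog_arm(plan=[0, 0.045, -0.1, 0, 0, 0, 0.045, -0.1, 0, 0, 0, 0.045, -0.1, 0, 0, 0, 0.045, -0.1, 0, 0, 0, 0.045, -0.1, 0, 0, 0, 0.045, -0.1, 0, 0, 0, 0.045, -0.1, 0, 0, 0, 0.045, -0.1, 0, 0])

```text
time: 1.9
position: [0.4244, -0.0833, 0.2315]
orientation: [[-0.982, 0.191, 0.001], [0.191, 0.982, -0.0], [-0.001, -0.0, -1.0]]
wrist_force: [0.7, 0.2, -0.1]
grip_width: 0.0429
gripper_force: 0.0
```

Call:
jog_arm(plan=[0, 0.0375, -0.089, -0.044, 0, 0, 0.0375, -0.089, -0.044, 0, 0, 0.0375, -0.089, -0.044, 0, 0, 0.0375, -0.089, -0.044, 0, 0, 0.0375, -0.089, -0.044, 0, 0, 0, 0, 0, 0, 0, 0, 0, 0, 0, 0, 0, 0, 0, 0])

```text
time: 2.7
position: [0.4989, -0.2586, 0.1437]
orientation: [[-0.982, 0.19, 0.0], [0.19, 0.982, 0.0], [-0.0, 0.0, -1.0]]
wrist_force: [-0.3, 0.7, 0.8]
grip_width: 0.0427
gripper_force: 0.0
```

```bash
python3 - <<'E'
from h import *
s,t=cam("scene"),cam("top")
I=np.hstack([crop(t,345,175,65,65,6),crop(s,235,195,65,65,6)])
cv2.imwrite("pics/c2.png",I)
g=arm.get_obs()["position"]; print(g,proj(s,[g,g+[0,0,.019]]),proj(t,[g]))
E
```

```text
[ 0.49925364 -0.25849001  0.14440732] [[259.31836854 226.16053299]
 [258.75975487 221.50481533]] [[390.3376885  221.81823324]]
```

View pics/c2.png

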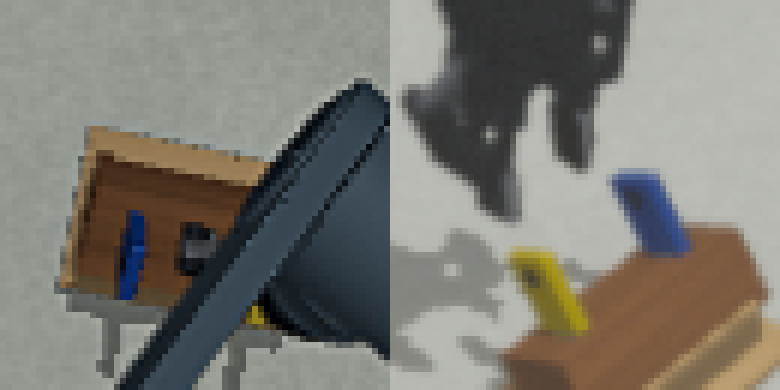

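Scene crop: the fingers straddle the yellow bow and the fingertips are near (255,231) and (267,222). The TCP needs a 3 mm shift in -y, so I'll make that shift, descend and close.

Call:
jog_arm(plan=[0, 0.002, -0.0075, -0.049, 0, 0, 0, 0, -0.049, 0, 0, 0, 0, -0.049, 0, 0, 0, 0, -0.049, 0, 0, 0, 0, 0, 0, -1, 0, 0, 0, 0, -1, 0, 0, 0, 0, -1, 0, 0, 0, 0])

```text
time: 3.6
position: [0.5007, -0.2627, 0.0667]
orientation: [[-0.982, 0.19, 0.002], [0.19, 0.982, -0.002], [-0.002, -0.001, -1.0]]
wrist_force: [-1.1, 2.0, 5.2]
grip_width: 0.009
gripper_force: 59.7
```

Call:
jog_arm(plan=[-1, 0, 0, 0, 0, -1, 0, 0, 0, 0, -1, 0, 0, 0, 0, -1, 0, 0, 0, 0, -1, 0, 0, 0, 0, -1, 0, 0, 0, 0, -1, 0, 0, 0, 0, -1, 0, 0, 0, 0])

```text
time: 4.4
position: [0.5007, -0.2627, 0.0667]
orientation: [[-0.982, 0.19, 0.002], [0.19, 0.982, -0.001], [-0.002, -0.001, -1.0]]
wrist_force: [-2.4, 1.7, 7.8]
grip_width: 0.009
gripper_force: 60.0
```

Call:
jog_arm(plan=[-1, -0.005, 0.001, 0.0087, 0, -1, -0.005, 0.001, 0.0087, 0, -1, -0.005, 0.001, 0.0087, 0, -1, -0.005, 0.001, 0.0087, 0, -1, 0, 0, 0, 0, -1, 0, 0, 0, 0, -1, 0, 0, 0, 0, -1, 0, 0, 0, 0])

```text
time: 5.2
position: [0.4918, -0.2607, 0.0786]
orientation: [[-0.982, 0.191, -0.0], [0.191, 0.982, 0.0], [0.0, 0.0, -1.0]]
wrist_force: [0.1, 0.1, -0.3]
grip_width: 0.0092
gripper_force: 59.1
```

Call:
jog_arm(plan=[-1, 0.01, -0.002, 0.0073, 0, -1, 0.01, -0.002, 0.0073, 0, -1, 0.01, -0.002, 0.0073, 0, -1, 0.01, -0.002, 0.004, 0, -1, 0.01, -0.002, 0.004, 0, -1, 0.01, -0.002, 0.004, 0, -1, 0, 0, 0, 0, -1, 0, 0, 0, 0])

```text
time: 6.0
position: [0.5123, -0.2639, 0.09]
orientation: [[-0.982, 0.19, -0.009], [0.19, 0.982, 0.004], [0.009, 0.002, -1.0]]
wrist_force: [-8.7, 1.3, -4.8]
grip_width: 0.0095
gripper_force: 59.0
```

```bash
python3 - <<'E'
from meas import *
s,t=cam("scene"),cam("top")
I=np.hstack([crop(t,345,175,65,65,6),crop(s,235,195,65,65,6)])
cv2.imwrite("pics/c3.png",I)
o=arm.get_obs();print(o["position"],o["wrist_force"],o["ft_torque"])
E
```

```text
[ 0.51233067 -0.26395351  0.09001175] [-8.86169271  0.42193956 -4.52897   ] [0.13653137 1.76772574 0.00328568]
```

View pics/c3.png

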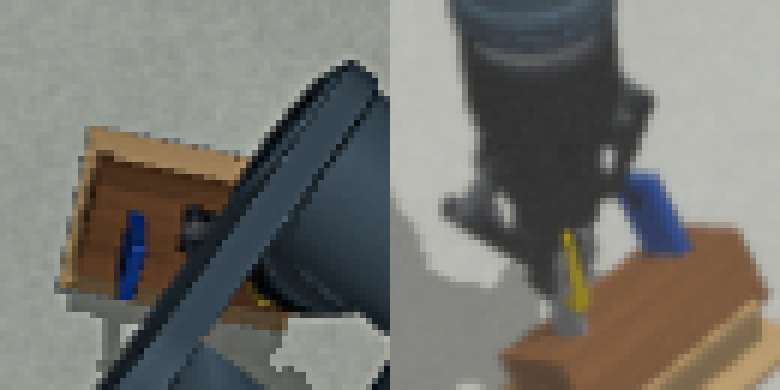

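Scene crop: the key is still gripped and has turned nearly upright in the fingers, with the yellow running from about (265,234) to (267,247). I'll push a little further to offset the compliance, then lift clear and check the tilt.

Call:
jog_arm(plan=[-1, 0.005, -0.001, 0.001, 0, -1, 0.005, -0.001, 0.001, 0, -1, 0.005, -0.001, 0.001, 0, -1, 0, 0, 0, 0, -1, 0, 0, 0, 0, -1, 0, 0, 0, 0, -1, 0, 0, 0, 0, -1, 0, 0, 0, 0])

```text
time: 6.9
position: [0.5182, -0.2651, 0.0912]
orientation: [[-0.982, 0.19, -0.009], [0.19, 0.982, 0.004], [0.01, 0.002, -1.0]]
wrist_force: [-9.9, 0.1, -3.5]
grip_width: 0.009
gripper_force: 58.6
```

Call:
jog_arm(plan=[-1, 0, 0, 0.02, 0, -1, 0, 0, 0.03, 0, -1, 0, 0, 0.06, 0, -1, 0, 0, 0.06, 0, -1, 0, 0, 0.08, 0, -1, 0, 0, 0, 0, -1, 0, 0, 0, 0, -1, 0, 0, 0, 0])

```text
time: 7.7
position: [0.5216, -0.2664, 0.1929]
orientation: [[-0.982, 0.19, -0.001], [0.19, 0.982, 0.001], [0.001, 0.001, -1.0]]
wrist_force: [-0.0, 1.0, -1.4]
grip_width: 0.0094
gripper_force: 59.4
```

```bash
python3 - <<'E'
from meas import *
s,t=cam("scene"),cam("top")
g=arm.get_obs()["position"]; print(g,arm.get_obs()["wrist_force"])
xb=np.array([.9816,-.1908,0]);G=g+[0,0,.019]
for a in(0,5,10,-5):
    r=np.radians(a);ax=np.array([0,0,1])*np.cos(r)-xb*np.sin(r); print(a,proj(s,[G,G-.034*ax,G-.060*ax]).round(1).tolist())
p=proj(s,g)[0].astype(int); print(p)
I=np.hstack([crop(s,p[0]-20,p[1]-22,40,45,12)]);cv2.imwrite("pics/c4.png",I)
E
```

```text
[ 0.52126451 -0.26619747  0.1922293 ] [-0.67166823  0.26890174 -0.75076672]
0 [[262.1, 213.4], [263.1, 222.1], [263.8, 228.5]]
5 [[262.1, 213.4], [263.8, 222.5], [265.1, 229.2]]
10 [[262.1, 213.4], [264.5, 222.8], [266.3, 229.9]]
-5 [[262.1, 213.4], [262.4, 221.6], [262.6, 227.7]]
[262 218]
```

View pics/c4.png

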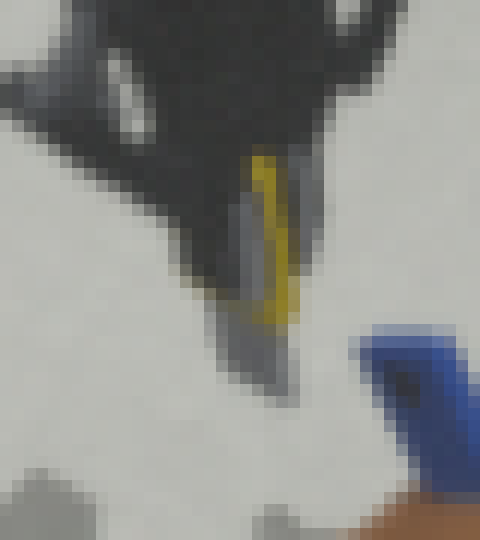

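Close view: the key is gripped almost vertical, with the yellow strip from (264,209) to (265.3,222.7) and the blade tip at about (263.9,227.9). That matches the prediction for 0 degrees of tilt and a blade centred under the TCP. Next, carry it over the lock.

Call:
jog_arm(plan=[-1, -0.0071, 0.1035, 0, 0.032, -1, -0.0071, 0.1035, 0, 0.032, -1, -0.0071, 0.1035, 0, 0.032, -1, -0.0071, 0.1035, 0, 0.032, -1, -0.0071, 0.1035, 0, 0.032, -1, -0.0071, 0.1035, 0, 0.032, -1, -0.0071, 0.1035, 0, 0.032, -1, -0.0071, 0.1035, 0, 0.032])

```text
time: 8.6
position: [0.4982, 0.0662, 0.1927]
orientation: [[-0.978, -0.211, -0.001], [-0.211, 0.978, 0.0], [0.001, 0.001, -1.0]]
wrist_force: [0.8, 0.1, -0.3]
grip_width: 0.0091
gripper_force: 59.3
```

```bash
python3 - <<'E'
from meas import *
t=cam("top"); s=cam("scene")
# rectify the box top plane metrically (z=0.08), 0.5 mm/px, x up, y left
def rect(c,cx,cy,h,sz=.13,r=.0005):
    n=int(2*sz/r); v,u=np.mgrid[:n,:n]; P=np.stack([cx+sz-v*r,cy+sz-u*r,np.full(u.shape,h)],-1).reshape(-1,3)
    m=proj(c,P).astype(np.float32).reshape(n,n,2); return cv2.remap(c["pixels"],m[...,0],m[...,1],cv2.INTER_CUBIC)
for n,c in(("t",t),("s",s)):
    r=rect(c,.487,.23,.08); cv2.imwrite(f"pics/rect_{n}.png",r[:,:,::-1])
I=np.hstack([cv2.imread("pics/rect_t.png")[120:400,120:400],cv2.imread("pics/rect_s.png")[120:400,120:400]]);I=cv2.resize(I,(800,400));cv2.imwrite("pics/rc.png",I)
E
```

```text
(no output)
```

View pics/rc.png

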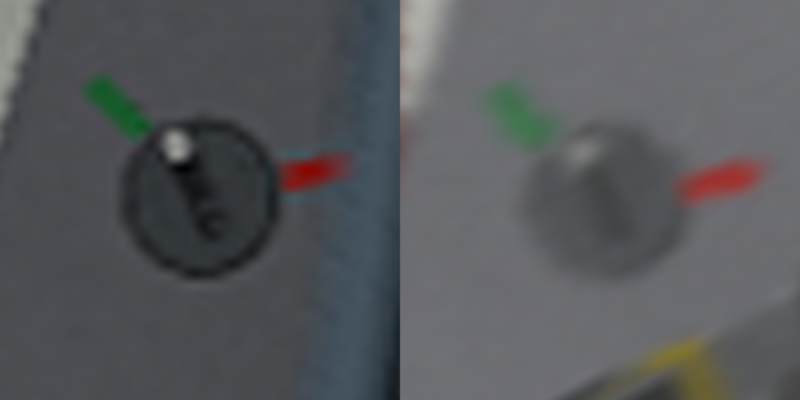

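Rectified box top: the lock centre is at (201,198) in the left picture and (606,202) in the right. The pointer is at about 25 degrees and the red mark at about -77 degrees in the world. Lock centre works out near (0.487, 0.2297).

Call:
jog_arm(plan=[-1, -0.0056, 0.0818, 0, 0.0284, -1, -0.0056, 0.0818, 0, 0.0284, -1, -0.0056, 0.0818, 0, 0.0284, -1, -0.0056, 0.0818, 0, 0.0284, -1, -0.0056, 0.0818, -0.04, 0.0284, -1, 0, 0, -0.05, 0, -1, 0, 0, -0.05, 0, -1, 0, 0, 0, 0])

```text
time: 9.5
position: [0.4853, 0.2272, 0.1339]
orientation: [[-0.908, -0.42, -0.007], [-0.42, 0.908, -0.002], [0.007, 0.001, -1.0]]
wrist_force: [-0.2, 0.3, -0.4]
grip_width: 0.0093
gripper_force: 59.3
```

```bash
python3 - <<'E'
from meas import *
s,t=cam("scene"),cam("top"); o=arm.get_obs();g=o["position"]; x=o["orientation"][:,0]; print(g,np.degrees(np.arctan2(x[1],x[0])))
print("pred tip",proj(s,[g-[0,0,.041]]),"mouth",proj(s,[[.487,.2297,.08]]), "shoulder",proj(s,[g-[0,0,.015]]))
p=proj(s,[g])[0].astype(int);print(p); I=crop(s,p[0]-25,p[1]-20,50,45,12);cv2.imwrite("pics/c5.png",I)
E
```

```text
[0.48769896 0.22749637 0.1370869 ] -155.20689621408522
pred tip [[330.63727963 156.52392099]] mouth [[330.6786324  159.67029308]] shoulder [[330.74057934 150.79473344]]
[330 147]
```

View pics/c5.png

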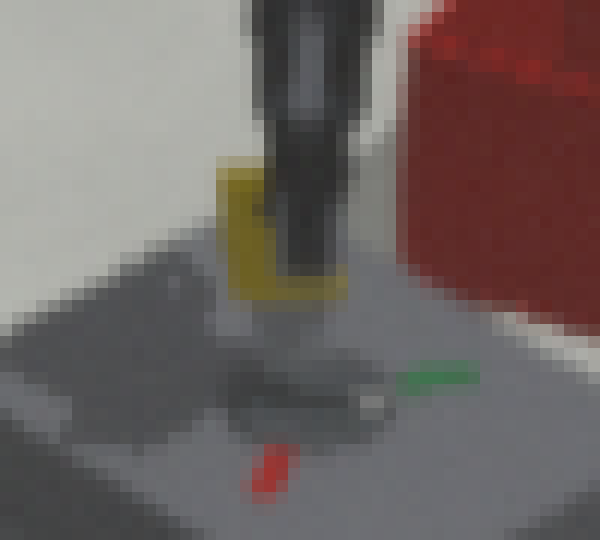

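```bash
cat > keyplane.py <<'E'
from meas import *
def inplane(c,px,g,yawdeg,off=0):
    a=np.radians(yawdeg); d=np.array([np.cos(a),np.sin(a),0]); n=np.array([-d[1],d[0],0])
    o,r=ray(c,px); P=o+r*(((g+off*n-o)@n)/(r@n)); return np.array([(P-g)@d,P[2]-g[2]])*1000
E
python3 - <<'E'
from keyplane import *
s=cam("scene");g=arm.get_obs()["position"];C=s["C"]; print(C)
yaw=24.8; n=np.array([-np.sin(np.radians(yaw)),np.cos(np.radians(yaw))]); off=.005*np.sign((C[:2]-g[:2])@n)
f=lambda x,y:(305+x/12-.5,127+y/12-.5)
for nm,p in dict(TL=f(218,160),BL=f(230,300),BR=f(347,296),fingL=f(274,272),fingR=f(347,272),bladeTL=f(252,305),bladeTR=f(325,302),tipL=f(252,345),tipR=f(320,345)).items():
    print(nm,inplane(s,p,g,yaw,off).round(1))
H=cv2.cvtColor(s["pixels"],cv2.COLOR_RGB2HSV)[138:154,320:337];print(*[" ".join(f"{h:3d}/{sa:3d}" for h,sa,_ in r) for r in H],sep="\n")
E
```

```text
[ 1.13455031 -1.04850356  1.08940493]
TL [-30.8  34.5]
BL [-26.9 -16.8]
BR [  9.5 -13.7]
fingL [-13.3  -5.7]
fingR [ 9.3 -4.7]
bladeTL [-20.  -18.4]
bladeTR [  2.7 -16.2]
tipL [-19.9 -33.4]
tipR [  1.4 -32.5]
 35/  9  40/  9  39/ 10  35/  9  34/ 10  30/ 10  34/ 12  36/ 11  30/  4   0/  5  15/ 10 120/  5 120/  5  60/  5  30/  5  35/  9  40/ 10
 36/  7  39/ 10  39/ 10  34/ 10  30/ 23  27/ 31  26/ 39  28/ 35  24/ 21   0/ 11  60/  5   0/  0   0/  5   0/  5  23/ 12  36/  9  35/ 12
 36/  7  34/ 10  34/ 10  26/ 26  26/ 74  24/ 96  25/107  25/ 82  20/ 27  30/  5   0/  0   0/  5   0/  0   0/  0  60/  7  36/ 10  35/ 12
 36/  7  35/  9  30/ 10  26/ 44  25/131  25/170  25/167  25/104  20/ 29 135/ 11  60/  5  90/  5 170/ 16  60/  5  15/ 14  40/ 13  36/ 10
 35/  9  35/  9  34/ 10  29/ 33  25/129  25/175  25/168  25/110  30/  9  90/  5   0/  0  20/ 16 160/ 16   0/  9  45/  6  38/  8  36/ 10
 36/  7  35/  9  35/  9  30/ 23  24/110  25/168  25/171  24/ 79  60/  4 105/  9  15/ 10  30/  5 120/  5 120/  3  30/  5  36/ 10  36/ 10
 35/  9  36/  7  36/  8  26/ 14  24/112  25/172  25/170  24/101  23/ 15   0
[... 584 characters left out ...]
/  7  98/  9  90/  5
120/  9 113/ 11 114/ 12 100/  7  25/ 69  24/160  25/177  25/171  26/124  25/ 76  25/ 74  26/ 65  26/ 62  24/ 68  26/ 49 120/  5 108/ 11
113/ 12 113/ 12 100/  8 110/  7  25/ 43  25/135  25/157  24/163  25/153  24/135  25/134  24/116  25/107  24/123  25/ 52 110/  7 115/ 14
130/  9 105/ 12 113/ 11 108/ 11   0/  2  23/ 53  24/ 84  25/ 86  24/ 75  24/ 78  23/ 72  23/ 59  23/ 43  21/ 39  30/  9 113/  9 113/  9
120/  3 110/  9 135/  6 126/ 11 120/ 14 120/  2  30/  3  40/  9  30/  9  30/  6  30/  6   0/  3 120/  5 120/  5 113/  9 108/ 11 114/ 11
120/  9 120/  9 113/ 10 115/ 14 105/ 14 116/ 16 120/ 10 113/ 11 120/  9  90/  6 130/  9 113/ 11 113/ 10 114/ 12 114/ 11 110/ 14 108/ 11
```

The key leans 4.5 degrees in the slot plane, and the blade sits about 7 mm off the TCP along the slot. The pictures also ask for about 2.3 mm across the slot. I'll correct both and descend gently.

Call:
jog_arm(plan=[-1, 0.0135, 0.0125, 0, 0, -1, 0, 0, 0, 0, -1, 0, 0, -0.015, 0, -1, 0, 0, -0.015, 0, -1, 0, 0, -0.015, 0, -1, 0, 0, -0.015, 0, -1, 0, 0, 0, 0, -1, 0, 0, 0, 0])

```text
time: 10.45
position: [0.494, 0.2332, 0.1168]
orientation: [[-0.907, -0.421, 0.001], [-0.421, 0.907, -0.0], [-0.001, -0.001, -1.0]]
wrist_force: [-9.9, -3.6, 26.7]
grip_width: 0.0093
gripper_force: 63.6
```

```bash
python3 - <<'E'
from h import *
s=cam("scene");o=arm.get_obs();print(o["position"],o["wrist_force"],o["ft_torque"])
cv2.imwrite("pics/c6.png",crop(s,305,127,50,45,12))
E
```

```text
[0.49396858 0.233221   0.1168427 ] [-9.8740939  -3.43846268 27.00017481] [-0.65165345  1.92213104 -0.03554889]
```

View pics/c6.png

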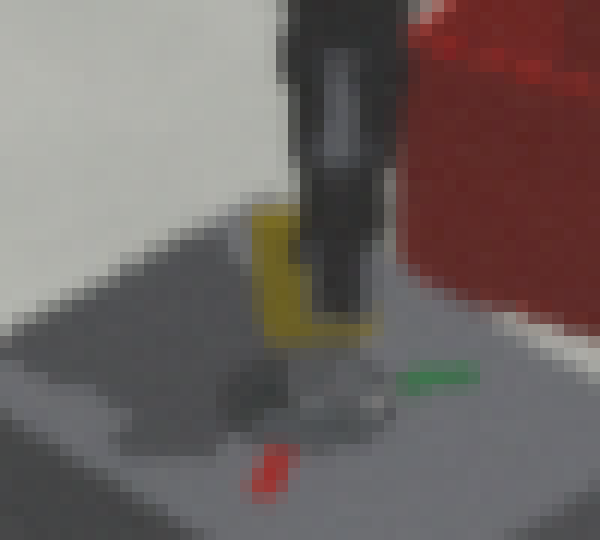

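Crop: the bow's lower edge is centred near x=322 against 313 for the lock, and the blade is pressing on the far end of the slot. I'll lift slightly, shift back 3.5 mm and try again.

Call:
jog_arm(plan=[-1, 0, 0, 0.015, 0, -1, -0.008, -0.0037, 0, 0, -1, 0, 0, 0, 0, -1, 0, 0, -0.01, 0, -1, 0, 0, -0.01, 0, -1, 0, 0, -0.01, 0, -1, 0, 0, 0, 0, -1, 0, 0, 0, 0])

```text
time: 11.3
position: [0.4899, 0.2316, 0.1072]
orientation: [[-0.908, -0.42, -0.001], [-0.42, 0.908, -0.0], [0.001, 0.0, -1.0]]
wrist_force: [0.5, -0.2, 0.1]
grip_width: 0.0094
gripper_force: 59.6
```

Call:
jog_arm(plan=[-1, 0, 0, -0.01, 0, -1, 0, 0, -0.01, 0, -1, 0, 0, -0.01, 0, -1, 0, 0, 0, 0, -1, 0, 0, 0, 0, -1, 0, 0, 0, 0, -1, 0, 0, 0, 0, -1, 0, 0, 0, 0])

```text
time: 12.1
position: [0.4901, 0.2316, 0.0956]
orientation: [[-0.908, -0.42, 0.0], [-0.42, 0.908, 0.0], [-0.0, -0.0, -1.0]]
wrist_force: [0.5, -0.6, -0.5]
grip_width: 0.0093
gripper_force: 59.7
```

Call:
jog_arm(plan=[-0.4, 0, 0, 0, 0, -0.4, 0, 0, 0, 0, -0.4, 0, 0, 0, 0, -0.4, -0.0068, -0.0031, 0, 0, -0.4, 0, 0, 0, 0, -1, 0, 0, 0, 0, -1, 0, 0, 0, 0, -1, 0, 0, 0, 0])

```text
time: 12.9
position: [0.4873, 0.2303, 0.0956]
orientation: [[-0.907, -0.42, -0.0], [-0.42, 0.907, -0.0], [0.0, -0.0, -1.0]]
wrist_force: [-0.8, -0.9, 0.3]
grip_width: 0.0093
gripper_force: 59.0
```

```bash
python3 - <<'E'
from keyplane import *
s=cam("scene");o=arm.get_obs();g=o["position"];print(g,o["wrist_force"],o["grip_width"])
x=cv2.cvtColor(s["pixels"],cv2.COLOR_RGB2HSV)[130:165,310:345].astype(int)
m=((x[...,0]>20)&(x[...,0]<32)&(x[...,1]>60)); v,u=np.nonzero(m)
for r in range(35):
    k=u[v==r]
    if len(k): print(r+130,k.min()+310,k.max()+310,inplane(s,(k.min()+309.5,r+130),g,24.8,-.005).round(1),inplane(s,(k.max()+310.5,r+130),g,24.8,-.005).round(1))
E
```

```text
[0.4873603  0.23035752 0.09562133] [-0.2976015  -0.58956919  1.96987295] 0.008765024112546345
149 326 327 [-20.4  35.2] [-13.   35.5]
150 326 335 [-20.4  30.7] [16.9 32.4]
151 326 335 [-20.4  26.2] [17.  27.9]
152 326 335 [-20.3  21.7] [17.1 23.4]
153 326 335 [-20.3  17.2] [17.2 18.9]
154 326 335 [-20.3  12.6] [17.3 14.4]
155 326 335 [-20.2   8.1] [17.3  9.8]
156 326 334 [-20.2   3.5] [13.7  5.1]
157 325 334 [-23.9  -1.2] [13.8  0.5]
158 325 334 [-23.9  -5.8] [13.9 -4. ]
159 325 334 [-23.9 -10.4] [14.  -8.6]
160 326 334 [-20.1 -14.8] [ 14.1 -13.3]
```

Call:
jog_arm(plan=[-1, 0, 0, -0.002, -0.07, -1, 0, 0, 0, -0.07, -1, 0, 0, 0, -0.07, -1, 0, 0, 0, -0.07, -1, 0, 0, 0, -0.07, -1, 0, 0, 0, -0.07, -1, 0, 0, 0, -0.07, -1, 0, 0, 0, -0.07])

```text
time: 13.75
position: [0.488, 0.2285, 0.0955]
orientation: [[-0.901, 0.435, 0.001], [0.435, 0.901, -0.004], [-0.002, -0.003, -1.0]]
wrist_force: [-1.7, -9.9, 7.1]
grip_width: 0.0091
gripper_force: 60.0
```

Call:
jog_arm(plan=[-1, 0, 0, 0, -0.07, -1, 0, 0, 0, -0.07, -1, 0, 0, 0, -0.07, -1, 0, 0, 0, -0.07, -1, 0, 0, 0, -0.07, -1, 0, 0, 0, -0.07, -1, 0, 0, 0, -0.07, -1, 0, 0, 0, -0.07])

```text
time: 14.55
position: [0.4862, 0.227, 0.0955]
orientation: [[-0.239, 0.971, -0.004], [0.971, 0.239, -0.007], [-0.006, -0.005, -1.0]]
wrist_force: [-8.5, -16.0, 17.0]
grip_width: 0.0093
gripper_force: 61.2
```

```bash
python3 - <<'E'
from keyplane import *
s,t=cam("scene"),cam("top");o=arm.get_obs();x=o["orientation"][:,0];print(o["position"],o["wrist_force"],o["ft_torque"],np.degrees(np.arctan2(x[1],x[0])),o["q"][5])
cv2.imwrite("pics/c7.png",np.hstack([crop(s,310,140,32,40,12),crop(t,225,205,32,40,12)]))
E
```

```text
[0.48628093 0.22713576 0.09549737] [ -8.41672402 -15.55855925  15.21675752] [-2.73680283  1.55285631  0.08615877] 103.91015674693949 -0.020808158871160106
```

View pics/c7.png

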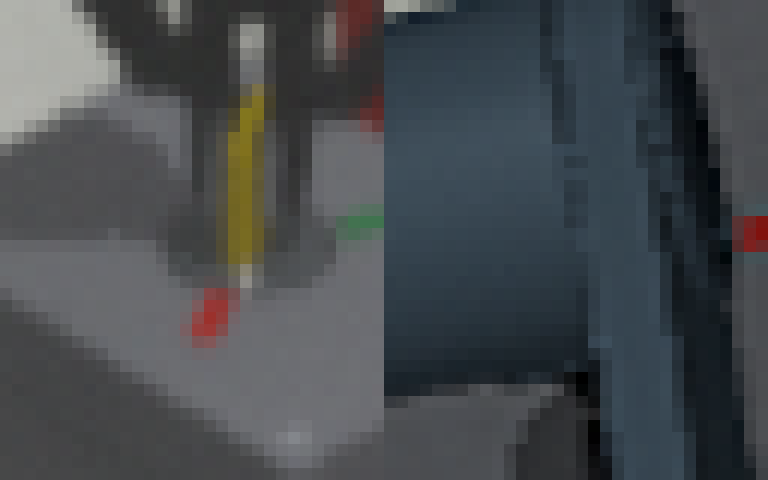

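Scene crop: the pointer has come round to about (330,163) and sits just short of the red bar, which runs from (328.5,164.5) to (326.5,168). I'll measure what's left.

```bash
cat > ang.py <<'E'
from meas import *
def ang(P,c): return np.degrees(np.arctan2(P[1]-c[1],P[0]-c[0]))
E
python3 - <<'E'
from ang import *
s=cam("scene"); r=plane(s,mask(s,(320,162,14,12),168,188,90)[0],.08); g=plane(s,mask(s,(335,150,15,12),40,95,60)[0],.08)
v=g-r; b=np.arctan2(v[1],v[0])-np.pi/2; c=(g+r)/2-.02125*np.array([np.cos(b),np.sin(b),0]); print("c",c,"red",ang(r,c))
x,y=326,158; A=s["pixels"][y:y+9,x:x+9].astype(int); print(A.min(2))
w=np.clip(A.min(2)-112,0,None)*(np.ptp(A,axis=2)<30); w[:3]=0
yy,xx=np.mgrid[y:y+9,x:x+9]; p=((xx*w).sum()/w.sum(),(yy*w).sum()/w.sum()); P=plane(s,p,.08); print(p,P,ang(P,c),np.linalg.norm(P-c))
E
```

```text
c [0.48468912 0.23076277 0.08      ] red -78.01278691845404
[[ 62  66  58  39  31  45  70  66  63]
 [ 63  65  55  36  32  39  61  64  62]
 [ 63  65  56  36  34  46  64  64  67]
 [ 64  65  59  45  53  64  75  75  75]
 [ 71  73  80  84 111  90  78  79  79]
 [ 79  78  82  98 133  95  79  80  79]
 [ 96  69  61  84 113  91  93 100 100]
 [ 91  56  52  89 104 103 104 107 106]
 [ 72  48  58 101 107 107 108 108 108]]
(np.float64(330.0), np.float64(163.04545454545453)) [0.49490096 0.20897029 0.08      ] -64.89246089426457 0.02406644890355648
```

Call:
jog_arm(plan=[-1, -0.002, -0.005, 0, -0.034, -1, 0, 0, 0, -0.034, -1, 0, 0, 0, -0.034, -1, 0, 0, 0, -0.034, -1, 0, 0, 0, 0, -1, 0, 0, 0, 0, -1, 0, 0, 0, 0, -1, 0, 0, 0, 0])

```text
time: 15.5
position: [0.4856, 0.2267, 0.0955]
orientation: [[-0.032, 0.999, -0.003], [0.999, 0.032, -0.003], [-0.003, -0.003, -1.0]]
wrist_force: [-7.1, -8.5, 12.4]
grip_width: 0.0094
gripper_force: 60.9
```

```bash
cat > ptr.py <<'E'
from ang import *
s=cam("scene"); r=plane(s,mask(s,(320,162,14,12),168,188,90)[0],.08); c=np.array([.4847,.2308,.08])
x,y=324,158; A=s["pixels"][y:y+10,x:x+10].astype(int); print(A.min(2)); print(np.ptp(A,axis=2))
o=arm.get_obs();X=o["orientation"][:,0];print(o["position"],o["wrist_force"],np.degrees(np.arctan2(X[1],X[0])))
for a in(-60,-65,-70,-75,-78,-82,-86):
    q=np.radians(a);print(a,proj(s,c+.021*np.array([np.cos(q),np.sin(q),0])).round(1))
E
python3 ptr.py
```

```text
[[ 66  62  62  63  40  35  44  71  60  60]
 [ 64  63  62  62  39  29  35  51  54  62]
 [ 65  64  63  59  36  37  36  48  60  65]
 [ 70  73  63  63  49  52  56  65  65  74]
 [ 81  74  75  80  90 109  90  77  76  79]
 [ 99  87  80  81 102 121  91  79  81  79]
 [105 103  96  69  73  91  93  85  93  99]
 [106 105  91  54  57  88 102 102 104 107]
 [106 103  72  44  56 101 107 107 107 107]
 [106  95  61  51  76 104 107 108 107 107]]
[[  1   3   3  10  70  82  61  17  18  10]
 [  1   2   2   9  70  89  83  45  24   4]
 [  2   4   2  10  74  84  85  40   8   1]
 [  4   5   3   9  62  67  51  13   3   4]
 [  4   4   5   3  16  23  11   2   5   5]
 [  6   5   3   6   8   7   2   7   6   7]
 [  6   5   9  62  56  30   2   5   5   6]
 [  5   4  32  97  93  35   4   3   4   5]
 [  5  10  70 111  89  15   5   4   6   6]
 [  3  26  89 102  55   6   5   4   5   6]]
[0.48560309 0.226728   0.09549081] [-7.81380116 -8.31287839 12.7216549 ] 91.82646461445461
-60 [[330.5 162.6]]
-65 [[330.  162.6]]
-70 [[329.5 162.5]]
-75 [[329.1 162.5]]
-78 [[328.8 162.4]]
-82 [[328.4 162.4]]
-86 [[328.1 162.3]]
```

Call:
jog_arm(plan=[-0.3, 0, 0, 0, 0, -0.3, 0, 0, 0, 0, -0.3, 0, 0, 0, 0, -0.3, 0, 0, 0.07, 0, -0.3, 0, 0, 0.07, 0, -0.3, 0, 0, 0.06, 0, -0.3, 0, -0.1, 0, 0, -0.3, 0, -0.1, 0, 0])

```text
time: 16.35
position: [0.4872, 0.1485, 0.1759]
orientation: [[-0.034, 0.999, 0.003], [0.999, 0.034, 0.0], [0.0, 0.003, -1.0]]
wrist_force: [0.1, -0.9, -0.3]
grip_width: 0.0298
gripper_force: 0.0
```

Call:
jog_arm(plan=[-0.3, 0, -0.1, 0, 0, -0.3, 0, -0.1, 0, 0, -0.3, 0, -0.1, 0, 0, -0.3, 0, -0.1, 0, 0, -0.3, 0, 0, 0, 0, -0.3, 0, 0, 0, 0, -0.3, 0, 0, 0, 0, -0.3, 0, 0, 0, 0])

```text
time: 17.15
position: [0.4865, -0.0103, 0.1747]
orientation: [[-0.033, 0.999, -0.0], [0.999, 0.033, 0.0], [0.0, -0.0, -1.0]]
wrist_force: [-1.1, 0.8, 0.1]
grip_width: 0.0299
gripper_force: 0.0
```

```bash
cat > rc.py <<'E'
from ang import *
import sys
def rect(c,cx,cy,h,sz=.07,r=.00035):
    n=int(2*sz/r); v,u=np.mgrid[:n,:n]; P=np.stack([cx+sz-v*r,cy+sz-u*r,np.full(u.shape,h)],-1).reshape(-1,3)
    m=proj(c,P).astype(np.float32).reshape(n,n,2); return cv2.remap(c["pixels"],m[...,0],m[...,1],cv2.INTER_CUBIC)
t,s=cam("top"),cam("scene")
cv2.imwrite(sys.argv[1],np.hstack([rect(c,.487,.23,.08)[:,:,::-1] for c in(t,s)]))
o=arm.get_obs();print(o["position"])
E
python3 rc.py pics/rc2.png
```

```text
[ 0.48653409 -0.01044704  0.17471058]
```

View pics/rc2.png

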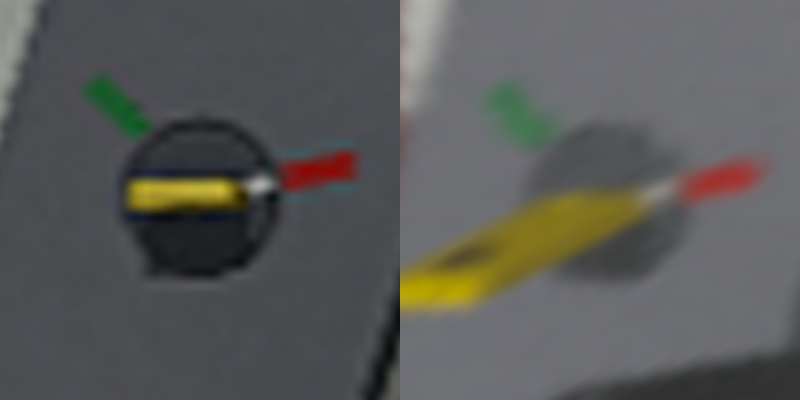

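Rectified views: the pointer at (262,185) lies in line with the red bar from (280,180) to (355,165), about -78 degrees against -77.4, so it is square on the mark. The key stands home in the slot. I'll work out where to regrip it.

```bash
python3 - <<'E'
from ang import *
t,s=cam("top"),cam("scene")
for h,b in((.08,(.4880,.2300)),):
    f=lambda U,V:np.array([.487-(V-200)*.00035,.23-(U-200)*.00035,.08])
    for n,(U,V) in dict(Ltop=(127,192),Rtop=(243,192)).items():
        px=proj(t,f(U,V))[0]; print(n,px,plane(t,px,.128),plane(t,px,.08))
m=mask(t,(230,215,30,20),20,36,90); print(m,plane(t,m[0],.126))
ms=mask(s,(315,140,25,25),20,36,90); print(ms,tri(t,m[0],s,ms[0]))
E
```

```text
Ltop [238.37347268 225.70551054] [0.48811417 0.2476067  0.128     ] [0.4898  0.25555 0.08   ]
Rtop [250.11639124 225.69230946] [0.48811417 0.20827113 0.128     ] [0.4898  0.21495 0.08   ]
(array([244.5, 226. ]), np.int32(36), ((244.5, 226.0), (2.0, 11.0), 90.0)) [0.48717738 0.2273707  0.126     ]
(array([330.48611111, 154.34722222]), np.int32(72), ((330.5, 154.0), (14.0, 5.0), 90.0)) (array([0.48691838, 0.23002476, 0.10440062]), np.float64(0.0023479853588114774))
```

Call:
jog_arm(plan=[-0.3, 0.001, 0.0996, 0, 0, -0.3, 0, 0.0996, 0, 0, -0.3, 0, 0.0996, 0, 0, -0.3, 0, 0.0996, 0, 0, -0.3, 0, 0.0996, 0, 0, -0.3, 0, 0.0996, 0, 0, -0.3, 0, 0, 0, 0, -0.3, 0, 0, -0.06, 0])

```text
time: 18.15
position: [0.489, 0.2295, 0.1535]
orientation: [[-0.035, 0.999, 0.007], [0.999, 0.035, 0.001], [0.001, 0.007, -1.0]]
wrist_force: [0.3, -0.2, 0.1]
grip_width: 0.0301
gripper_force: 0.0
```

Call:
jog_arm(plan=[-0.3, 0, 0, -0.06, 0, -0.3, 0, 0, -0.05, 0, -0.3, 0, 0, -0.028, 0, -0.3, 0, 0, 0, 0, -1, 0, 0, 0, 0, -1, 0, 0, 0, 0, -1, 0, 0, 0, 0, -1, 0, 0, 0, 0])

```text
time: 18.95
position: [0.4864, 0.2274, 0.0964]
orientation: [[-0.032, 0.999, -0.001], [0.999, 0.032, -0.0], [-0.0, -0.001, -1.0]]
wrist_force: [-4.8, -0.8, 3.0]
grip_width: 0.0091
gripper_force: 60.5
```

Call:
jog_arm(plan=[-1, 0, 0, 0, 0.025, -1, 0, 0, 0, 0.025, -1, 0, 0, 0, 0, -1, 0, 0, 0.01, 0, -1, 0, 0, 0.01, 0, -1, 0, 0, 0.01, 0, -1, 0, 0, 0.01, 0, -1, 0, 0, 0, 0])

```text
time: 19.75
position: [0.4873, 0.2275, 0.1124]
orientation: [[-0.11, 0.994, 0.001], [0.994, 0.11, 0.0], [0.0, 0.001, -1.0]]
wrist_force: [-1.0, 0.3, 0.4]
grip_width: 0.0088
gripper_force: 60.1
```

Call:
jog_arm(plan=[-1, -0.0026, 0.0122, 0.001, 0, -1, -0.0026, 0.0122, 0.001, 0, -1, -0.0026, 0.0122, 0.001, 0, -1, -0.0026, 0.0122, -0.002, 0, -1, -0.0026, 0.0122, -0.002, 0, -1, -0.0026, 0.0122, -0.002, 0, -1, 0, 0, 0, 0, -1, 0, 0, 0, 0])

```text
time: 20.55
position: [0.4832, 0.2554, 0.1118]
orientation: [[-0.11, 0.994, 0.005], [0.994, 0.11, -0.003], [-0.003, 0.005, -1.0]]
wrist_force: [2.1, -8.6, 5.5]
grip_width: 0.0091
gripper_force: 62.8
```

```bash
python3 - <<'E'
from keyplane import *
s=cam("scene");o=arm.get_obs();print(o["position"],o["wrist_force"],o["ft_torque"])
p=proj(s,o["position"])[0].astype(int); print(p);cv2.imwrite("pics/c8.png",crop(s,p[0]-25,p[1]-25,50,50,12))
E
```

```text
[0.48313533 0.25538671 0.11184821] [ 2.43352149 -7.99434749  5.46871989] [-1.75386416 -0.43723229  0.05204905]
[333 149]
```

View pics/c8.png

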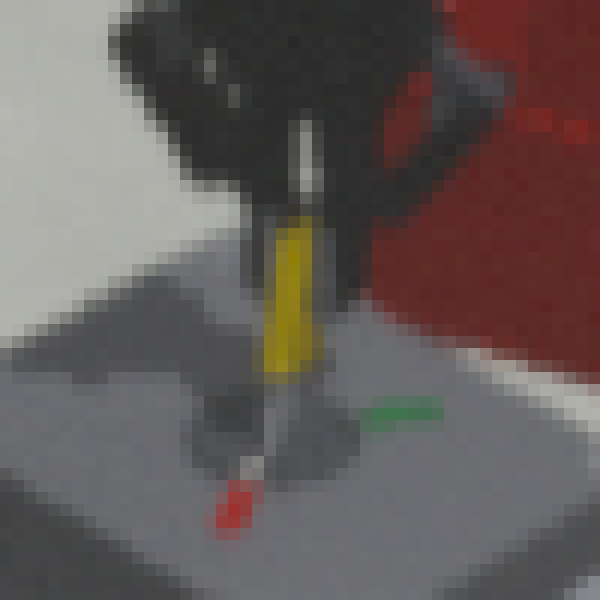

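The pointer is still on the red mark, with the pointer tip and bar in line near (329,163) and (327,167), and the key is tilting as planned. I've viewed 12 pictures, which is over the limit of 10, so I'll use numeric measurements from here on.

Call:
jog_arm(plan=[-1, -0.0026, 0.0122, -0.002, 0, -1, 0, 0, 0, 0, -1, 0, 0, 0, 0, -1, 0, 0, 0.03, 0, -1, 0, 0, 0.04, 0, -1, 0, 0, 0.05, 0, -1, 0, 0, 0.05, 0, -1, 0, 0, 0, 0])

```text
time: 21.4
position: [0.4819, 0.2627, 0.181]
orientation: [[-0.11, 0.994, 0.006], [0.994, 0.11, 0.002], [0.002, 0.007, -1.0]]
wrist_force: [0.3, 0.8, -0.4]
grip_width: 0.009
gripper_force: 62.4
```

Call:
jog_arm(plan=[-1, 0, -0.07, 0, 0.095, -1, 0, -0.07, 0, 0.095, -1, 0, -0.07, 0, 0.095, -1, 0, -0.07, 0, 0.095, -1, 0, -0.07, 0, 0.095, -1, 0, -0.07, 0, 0.095, -1, 0, -0.07, 0, 0.095, -1, 0, -0.07, 0, 0.095])

```text
time: 22.2
position: [0.4793, 0.0368, 0.1767]
orientation: [[-0.966, 0.258, -0.001], [0.258, 0.966, 0.0], [0.001, 0.0, -1.0]]
wrist_force: [0.9, -0.3, -0.5]
grip_width: 0.009
gripper_force: 62.4
```

Call:
jog_arm(plan=[-1, 0, 0, 0, 0.09, -1, 0, 0, 0, 0.09, -1, 0, 0, 0, 0.09, -1, 0, 0, 0, 0.09, -1, 0, 0, 0, 0.09, -1, 0, 0, 0, 0, -1, 0, 0, 0, 0, -1, 0, 0, 0, 0])

```text
time: 23.0
position: [0.4795, 0.0377, 0.1772]
orientation: [[-0.906, -0.423, -0.0], [-0.423, 0.906, 0.0], [0.0, 0.0, -1.0]]
wrist_force: [-0.2, 0.1, -0.6]
grip_width: 0.0091
gripper_force: 62.3
```

```bash
cat > km.py <<'E'
from keyplane import *
def bow():
    s=cam("scene");o=arm.get_obs();g=o["position"];X=o["orientation"][:,0];yaw=np.degrees(np.arctan2(X[1],X[0]));print(g,yaw)
    p=proj(s,g)[0].astype(int);x0,y0=p-25
    H=cv2.cvtColor(s["pixels"],cv2.COLOR_RGB2HSV)[y0:y0+50,x0:x0+50].astype(int)
    m=((H[...,0]>19)&(H[...,0]<34)&(H[...,1]>75)).astype(np.uint8)
    n=np.array([-X[1],X[0],0]); off=.005*np.sign((s["C"]-g)@n)
    print("\n".join("".join("#" if q else "." for q in r) for r in m[10:40,8:42]))
    Q=np.array([inplane(s,(u+x0,v+y0),g,yaw,off) for v,u in np.argwhere(m)]); return s,g,yaw,off,Q,m,x0,y0
if __name__=="__main__":
    s,g,yaw,off,Q,m,x0,y0=bow()
    print("d range",Q.min(0),Q.max(0),"hull rect",cv2.minAreaRect(Q.astype(np.float32)))
E
python3 km.py
```

```text
[0.4795906  0.03769993 0.17734163] -154.92202713819458
..................................
..................................
..................................
..................................
..................................
..................................
.....................#............
....................###...........
....................###...........
....................####..........
.............#......####..........
.............#......#####.........
....................######........
....................######........
....................#######.......
.....................######.......
....................########......
....................########......
.................#########........
.................######...........
..................##..............
..................................
..................................
..................................
..................................
..................................
..................................
..................................
..................................
..................................
d range [-34.29938102 -15.98538701] [12.5532348  42.09882601] hull rect ((-9.674763679504395, 12.6258544921875), (49.5734977722168, 37.58827590942383), 65.70281219482422)
```

Call:
jog_arm(plan=[-1, -0.002, -0.0922, 0, -0.05, -1, -0.002, -0.0922, 0, -0.05, -1, -0.002, -0.0922, 0, -0.05, -1, -0.002, -0.0922, 0, -0.05, -1, -0.002, -0.0922, 0, -0.05, -1, -0.002, -0.0922, 0, -0.05, -1, -0.002, -0.0922, 0, -0.05, -1, -0.002, -0.0922, 0, -0.05])

```text
time: 23.85
position: [0.4731, -0.259, 0.1776]
orientation: [[-0.981, 0.192, 0.0], [0.192, 0.981, -0.0], [-0.0, -0.0, -1.0]]
wrist_force: [0.6, 0.4, -0.5]
grip_width: 0.0093
gripper_force: 62.3
```

Call:
jog_arm(plan=[-1, 0, 0, -0.06, 0, -1, 0, 0, -0.06, 0, -1, 0, 0, -0.06, 0, -1, 0, 0, -0.013, 0, -1, 0, 0, 0, 0, -1, 0, 0, 0, 0, -1, 0, 0, 0, 0, -1, 0, 0, 0, 0])

```text
time: 24.65
position: [0.474, -0.2579, 0.1016]
orientation: [[-0.982, 0.187, 0.002], [0.187, 0.982, -0.002], [-0.002, -0.001, -1.0]]
wrist_force: [0.5, 0.5, -0.5]
grip_width: 0.0092
gripper_force: 62.4
```

```bash
cat > blk.py <<'E'
from keyplane import *
A=np.array([.5007,-.2627,0.]) # slot plane anchor
def run(c,roi,tag,show=True):
    x,y,w,h=roi;H=cv2.cvtColor(c["pixels"],cv2.COLOR_RGB2HSV)[y:y+h,x:x+w].astype(int)
    m=((H[...,0]>19)&(H[...,0]<36)&(H[...,1]>95)).astype(np.uint8)
    if show: print("\n".join("".join("#" if q else "." for q in r) for r in m))
    # near face of bow is offset 5 mm toward the camera
    n=np.array([.1908,.9816,0]); off=.005*np.sign((c["C"]-A)@n)
    Q=np.array([inplane(c,(u+x,v+y),A,-11,off) for v,u in np.argwhere(m)],np.float32)
    cen,sz,an=cv2.minAreaRect(Q); print(tag,m.sum(),"mean",Q.mean(0).round(1),"rect",np.round(cen,1),np.round(sz,1),round(an,1))
    return Q
if __name__=="__main__":
    s=cam("scene"); s0=dict(s); s0["pixels"]=cv2.imread("pics/scene0.png")[:,:,::-1].copy()
    run(s0,(245,225,30,30),"initial"); run(s,(245,215,35,35),"now"); o=arm.get_obs();X=o["orientation"][:,0];print(o["position"],np.degrees(np.arctan2(X[1],X[0])))
E
python3 blk.py
```

```text
..............................
..............................
..............................
..............................
..............................
..............................
..............................
..............................
..............................
..............................
..............................
..............................
..........#######.............
..........########............
...........#######............
...........##.#####...........
............#.#####...........
............########..........
.............#######..........
.............########.........
..............########........
..............########........
...............########.......
...............########.......
...............#########......
.................######.......
..............................
..............................
..............................
..............................
initial 105 mean [ 8.2 83.6] rect [ 6.7 82.8] [45.8 47.9] 32.4
...................................
...................................
...................................
[... 570 characters left out ...]
......
...........#####...................
...........#####...................
..........#######..................
..........#######..................
..........########.................
...........######..................
...................................
...................................
...................................
...................................
...................................
...................................
...................................
...................................
...................................
...................................
now 71 mean [ -4.9 119.2] rect [ -1.6 119.2] [61.5 31.9] 87.5
[ 0.47384363 -0.25781763  0.10139557] 169.2026463626331
```

```bash
cat > cor.py <<'E'
from blk import *
from scipy.optimize import least_squares
def edge(c,roi,rows):
    # sub-pixel right silhouette edge: saturation half-crossing per row
    x,y,w,h=roi;H=cv2.cvtColor(c["pixels"],cv2.COLOR_RGB2HSV)[y:y+h,x:x+w].astype(float);S=np.where((H[...,0]>17)&(H[...,0]<38),H[...,1],0)
    pts=[]
    for r in rows:
        k=np.nonzero(S[r]>95)[0].max(); a,b=S[r,k],S[r,k+1]; pts.append((x+k+(a-85)/max(a-b,1),y+r))
    return np.array(pts)
s=cam("scene"); s0=dict(s); s0["pixels"]=cv2.imread("pics/scene0.png")[:,:,::-1].copy()
g=arm.get_obs()["position"]
for tag,c,roi,rows in(("init",s0,(245,225,30,30),range(14,24)),("now",s,(245,215,35,35),range(13,23))):
    p=edge(c,roi,rows); Q=np.array([inplane(c,q,A,-11,-.005 if True else 0) for q in p]); f=np.polyfit(Q[:,1],Q[:,0],1)
    print(tag,p.round(1)[[0,-1]].tolist(),"lean deg",np.degrees(np.arctan(-f[0])),"xb at bottom z",Q[-1].round(1),"resid",np.std(Q[:,0]-np.polyval(f,Q[:,1])).round(2))
    x,y,w,h=roi;H=cv2.cvtColor(c["pixels"],cv2.COLOR_RGB2HSV)
    for r in range(rows[-1]-1,rows[-1]+5): print(y+r,H[y+r,int(p[-1,0])-8:int(p[-1,0])+4,1])
print((g-A)@[.9816,-.1908,0]*1000,g[2]*1000)
E
python3 cor.py
```

```text
init [[263.0, 239.0], [268.4, 248.0]] lean deg 37.248815411510066 xb at bottom z [38.  84.2] resid 1.54
247 [133 150 158 154 185 207 202 165 131 118 120 125]
248 [111 155 153 157 162 196 209 195 140 125 123 122]
249 [119 148 152 150 157 180 199 193 144 126 122 121]
250 [111 114 101 115 123 132 151 142 130 122 125 122]
251 [119 118 117 106  99  93 119 123 122 120 119 121]
252 [120 121 119 119 116 120 122 124 120 121 125 125]
now [[258.3, 228.0], [261.9, 237.0]] lean deg 21.877247102265933 xb at bottom z [ 13.9 115.8] resid 1.03
236 [ 10  58 132 160 170 179 208 214 131  23  10   8]
237 [ 22  82 153 167 170 175 198 223 182  69  16  10]
238 [ 10  52 132 163 171 168 180 215 200 112  22  13]
239 [ 10  24  62  99 134 152 156 189 182  82  21  11]
240 [10 10 12 13 18 27 47 72 61 17 12  9]
241 [ 8 10  8  7  8  0  3  3  6  3  7 10]
-27.445183004970932 101.19443329149
```

```bash
sed -i 's/A,-11,-.005 if True else 0/A,-11,.005/; s/S\[r\]>95/S[r]>T/; s/(a-85)/(a-T)/; s/def edge(c,roi,rows):/def edge(c,roi,rows,T):/; s/p=edge(c,roi,rows)/p=edge(c,roi,rows,162 if tag=="init" else 105)/; /for r in range(rows/d; s/x,y,w,h=roi;H=cv2.cvtColor(c\["pixels"\],cv2.COLOR_RGB2HSV)$/print(Q.round(1).tolist())/' cor.py; python3 cor.py
```

```text
init [[262.2, 239.0], [267.6, 248.0]] lean deg 38.57510156897319 xb at bottom z [23.  66.2] resid 1.55
[[2.8, 92.5], [5.9, 90.1], [6.4, 86.1], [7.7, 82.5], [9.7, 79.5], [13.5, 77.6], [17.2, 75.6], [19.5, 72.7], [20.8, 69.2], [23.0, 66.2]]
now [[257.9, 228.0], [261.7, 237.0]] lean deg 22.497160370278614 xb at bottom z [  1.2 100.1] resid 0.84
[[-11.0, 130.6], [-9.8, 127.1], [-9.6, 123.1], [-8.8, 119.4], [-7.1, 116.2], [-5.7, 112.8], [-3.7, 109.8], [-2.2, 106.5], [-0.2, 103.5], [1.2, 100.1]]
-27.588399350943707 100.97673257414066
```

```bash
python3 - <<'E'
from keyplane import *
A=np.array([.5007,-.2627,0]);xb=np.array([.9816,-.1908,0]);yb=np.array([.1908,.9816,0])
t=cam("top");im=cv2.imread("pics/top0.png")[:,:,::-1].astype(np.float32)
print("C",t["C"])
for h in(.071,.041,.012):
    X=np.arange(-45,95,2.); acc=0
    for yo in np.arange(26,52,2.):
        P=A+np.outer(X/1000,xb)+yb*yo/1000+[0,0,h]; p=proj(t,P).astype(np.float32)
        acc=acc+cv2.remap(im,p[None,:,0],p[None,:,1],cv2.INTER_LINEAR)[0]
    acc/=13; print(h);print(" ".join(f"{int(x)}:{int(a[0])},{int(a[2])}" for x,a in zip(X,acc)))
# keys: profile along xb of top image at z of bow top/bottom
for nm,yo,roi,lo,hi in(("yellow",0,(380,205,18,32),20,36),("blue",76,(358,202,18,30),100,128)):
    x,y,w,h=roi;H=cv2.cvtColor(im.astype(np.uint8),cv2.COLOR_RGB2HSV)[y:y+h,x:x+w].astype(int)
    m=(H[...,0]>=lo)&(H[...,0]<=hi)&(H[...,1]>100); v,u=np.nonzero(m)
    for r in sorted(set(v)): print(nm,r+y,u[v==r].min()+x,u[v==r].max()+x,H[r][u[v==r]][:,1].max(),end="; ")
    vb=proj(t,[A+yb*yo/1000+xb*d/1000+[0,0,z/1000] for d,z in((10,56),(15,56))]); print("\n",vb.round(2).tolist())
E
```

```text
C [4.35669516e-01 4.96987132e-04 1.62124067e+00]
0.071
-45:139,136 -43:140,137 -41:141,138 -39:143,140 -37:137,134 -35:109,107 -33:87,85 -31:86,84 -29:88,88 -27:89,90 -25:84,83 -23:79,62 -21:79,46 -19:78,41 -17:76,42 -15:75,41 -13:79,37 -11:82,33 -9:83,32 -7:82,32 -5:81,32 -3:79,31 -1:78,31 1:78,31 3:77,31 5:77,31 7:77,31 9:77,31 11:76,30 13:74,29 15:74,29 17:75,29 19:77,30 21:79,32 23:80,32 25:79,32 27:78,31 29:80,31 31:85,34 33:87,35 35:86,34 37:83,33 39:79,32 41:73,29 43:70,27 45:71,28 47:71,28 49:67,26 51:64,24 53:61,22 55:69,29 57:99,51 59:133,75 61:143,83 63:143,82 65:142,81 67:141,79 69:139,75 71:132,76 73:122,96 75:127,124 77:140,141 79:143,142 81:141,139 83:141,138 85:142,139 87:141,138 89:141,138 91:141,138 93:141,139
0.041
-45:138,135 -43:139,136 -41:140,137 -39:141,138 -37:143,140 -35:133,130 -33:102,99 -31:85,84 -29:86,85 -27:89,88 -25:89,90 -23:82,79 -21:77,60 -19:78,46 -17:78,41 -15:76,42 -13:76,41 -11:79,37 -9:82,33 -7:83,32 -5:82,32 -3:81,32 -1:79,31 1:78,31 3:78,31 5:77,31 7:77,31 9:77,31 11:77,31 13:76,30 15:75,29 17:74,29 19:75,29 21:76,30 23:78,32 25:80,33 27:80,
[... 1100 characters left out ...]
 198; yellow 218 387 390 200; yellow 219 386 390 202; yellow 220 386 390 212; yellow 221 386 391 230; yellow 222 386 390 196; yellow 223 386 390 220; yellow 224 386 389 194; yellow 225 386 389 206; yellow 226 386 389 195; yellow 227 386 389 196; yellow 228 386 389 204; yellow 229 387 388 140; 
 [[387.64, 219.71], [387.89, 218.31]]
blue 210 367 367 198; blue 211 367 368 255; blue 212 367 368 255; blue 213 366 368 245; blue 214 366 368 255; blue 215 366 368 255; blue 216 365 368 255; blue 217 366 368 242; blue 218 366 368 241; blue 219 365 368 235; blue 220 365 367 238; blue 221 365 367 235; blue 222 365 367 247; blue 223 365 367 242; blue 224 365 366 255; 
 [[366.44, 215.65], [366.7, 214.25]]
```

Call:
jog_arm(plan=[-1, 0.01, -0.002, 0.006, 0, -1, 0, 0, 0, 0, -1, 0.0055, -0.0011, -0.0097, 0, -1, 0.0055, -0.0011, -0.0097, 0, -1, 0.0055, -0.0011, -0.0097, 0, -1, 0.0055, -0.0011, -0.0097, 0, -1, 0, 0, 0, 0, -1, 0, 0, 0, 0])

```text
time: 25.65
position: [0.486, -0.2599, 0.0869]
orientation: [[-0.982, 0.187, -0.0], [0.187, 0.982, 0.0], [0.001, 0.0, -1.0]]
wrist_force: [0.4, 0.2, -0.4]
grip_width: 0.0095
gripper_force: 62.3
```

Call:
jog_arm(plan=[-1, 0.003, -0.0006, -0.0054, 0, -1, 0.003, -0.0006, -0.0054, 0, -1, 0, 0, 0, 0, -1, 0, 0, 0, 0, -1, 0, 0, 0, 0, -1, 0, 0, 0, 0, -1, 0, 0, 0, 0, -1, 0, 0, 0, 0])

```text
time: 26.45
position: [0.4885, -0.2606, 0.083]
orientation: [[-0.982, 0.187, 0.0], [0.187, 0.982, -0.0], [-0.0, -0.0, -1.0]]
wrist_force: [0.1, 0.3, 0.1]
grip_width: 0.0092
gripper_force: 62.4
```

Call:
jog_arm(plan=[-1, 0.0037, -0.0007, -0.0065, 0, -1, 0.0037, -0.0007, -0.0065, 0, -1, 0, 0, 0, 0, -1, 0, 0, 0, 0, -1, 0, 0, 0, 0, -1, 0, 0, 0, 0, -1, 0, 0, 0, 0, -1, 0, 0, 0, 0])

```text
time: 27.25
position: [0.4914, -0.2611, 0.0778]
orientation: [[-0.982, 0.187, 0.0], [0.187, 0.982, -0.0], [-0.0, -0.0, -1.0]]
wrist_force: [-0.1, 0.1, 0.2]
grip_width: 0.0094
gripper_force: 62.3
```

Call:
jog_arm(plan=[-1, 0.0037, -0.0007, -0.0065, 0, -1, 0.0037, -0.0007, -0.0065, 0, -1, 0, 0, 0, 0, -1, 0, 0, 0, 0, -1, 0, 0, 0, 0, -1, 0, 0, 0, 0, -1, 0, 0, 0, 0, -1, 0, 0, 0, 0])

```text
time: 28.05
position: [0.4942, -0.2615, 0.0724]
orientation: [[-0.982, 0.187, -0.0], [0.187, 0.982, 0.0], [0.0, 0.0, -1.0]]
wrist_force: [-1.1, 0.6, -1.8]
grip_width: 0.0093
gripper_force: 62.2
```

Call:
jog_arm(plan=[-1, 0.003, -0.0006, -0.0052, 0, -1, 0.003, -0.0006, -0.0052, 0, -1, 0, 0, 0, 0, -1, 0, 0, 0, 0, -1, 0, 0, 0, 0, -1, 0, 0, 0, 0, -1, 0, 0, 0, 0, -1, 0, 0, 0, 0])

```text
time: 28.85
position: [0.4954, -0.2619, 0.07]
orientation: [[-0.982, 0.187, -0.003], [0.187, 0.982, 0.001], [0.004, 0.0, -1.0]]
wrist_force: [-14.8, 4.6, 18.6]
grip_width: 0.0094
gripper_force: 65.4
```

```bash
python3 cor.py; python3 blk.py
```

```text
init [[262.2, 239.0], [267.6, 248.0]] lean deg 38.57510156897319 xb at bottom z [23.  66.2] resid 1.55
[[2.8, 92.5], [5.9, 90.1], [6.4, 86.1], [7.7, 82.5], [9.7, 79.5], [13.5, 77.6], [17.2, 75.6], [19.5, 72.7], [20.8, 69.2], [23.0, 66.2]]
..............................
..............................
..............................
..............................
..............................
..............................
..............................
..............................
..............................
..............................
..............................
..............................
..........#######.............
..........########............
...........#######............
...........##.#####...........
............#.#####...........
............########..........
.............#######..........
.............########.........
..............########........
..............########........
...............########.......
...............########.......
...............#########......
.................######.......
..............................
........................
[... 1288 characters left out ...]
............#######............
................########...........
................########...........
now 74 mean [17.9 90. ] rect [20.3 88.2] [64.6 32.2] 88.0
[ 0.49538789 -0.26192535  0.06998772] 169.23142395658525Traceback (most recent call last):
  File "cor.py", line 13, in <module>
    p=edge(c,roi,rows,162 if tag=="init" else 105); Q=np.array([inplane(c,q,A,-11,.005) for q in p]); f=np.polyfit(Q[:,1],Q[:,0],1)
  File "cor.py", line 8, in edge
    k=np.nonzero(S[r]>T)[0].max(); a,b=S[r,k],S[r,k+1]; pts.append((x+k+(a-T)/max(a-b,1),y+r))
    return umr_maximum(a, axis, None, out, keepdims, initial, where)
ValueError: zero-size array to reduction operation maximum which has no identity
```

Call:
jog_arm(plan=[-0.4, 0, 0, 0, 0, -0.4, 0, 0, 0, 0, -0.4, 0, 0, 0, 0, -0.4, 0, 0, 0.05, 0, -0.4, 0, 0, 0.08, 0, -0.4, 0, 0, 0.08, 0, -0.4, 0, 0, 0.08, 0, -0.4, 0, 0, 0, 0])

```text
time: 29.75
position: [0.4996, -0.2642, 0.1896]
orientation: [[-0.982, 0.187, 0.007], [0.187, 0.982, -0.006], [-0.008, -0.005, -1.0]]
wrist_force: [0.7, -0.3, 1.1]
grip_width: 0.0259
gripper_force: 0.0
```

```bash
cat > cmp.py <<'E'
from blk import *
s=cam("scene"); s0=dict(s); s0["pixels"]=cv2.imread("pics/scene0.png")[:,:,::-1].copy()
run(s0,(245,225,30,30),"initial",False); run(s,(245,225,30,30),"now")
a=s0["pixels"][222:262,245:300].astype(int);b=s["pixels"][222:262,245:300].astype(int)
print("diff>25:",(np.abs(a-b).max(2)>25).sum()); d=np.abs(a-b).max(2)>25; print("\n".join("".join("#" if q else "." for q in r) for r in d[8:32,:40]))
print(arm.get_obs()["position"])
E
python3 cmp.py
```

```text
initial 105 mean [ 8.2 83.6] rect [ 6.7 82.8] [45.8 47.9] 32.4
..............................
..............................
..............................
..............................
..............................
..............................
..............................
..............................
..............................
..............................
..............................
............#.................
..........#######.............
..........########............
..........########............
...........#.######...........
...........#..#####...........
............########..........
............########..........
.............########.........
.............#########........
..............########........
..............#########.......
...............########.......
...............########.......
.................#####........
..............................
..............................
..............................
..............................
now 108 mean [ 6.8 83.5] rect [ 6.9 84.4] [44.8 52.4] 28.6
diff>25: 15
....................................
[... 285 characters left out ...]
......
#................#......................
#.......................................
#.......................................
#.......................................
...................#....................
........................................
........................................
#............#..........................
........................................
#.............#.........................
........................................
........................................
........................................
........................................
........................................
........................................
[ 0.49848059 -0.26330125  0.18706377]
```

The released key stands almost exactly where the initial one did, with mask differences under 0.5 px. I'll press it gently along the slot with shut fingers to be sure it is home.

Call:
jog_arm(plan=[-1, -0.005, 0.003, 0, 0, -1, 0, 0, 0, 0, -1, 0, 0, 0, 0, -1, 0, 0, -0.05, 0, -1, 0, 0, -0.05, 0, -1, 0, 0, -0.05, 0, -1, 0, 0, -0.03, 0, -1, 0, 0, 0, 0])

```text
time: 30.6
position: [0.4934, -0.2598, 0.1099]
orientation: [[-0.982, 0.187, -0.004], [0.187, 0.982, 0.003], [0.004, 0.002, -1.0]]
wrist_force: [0.4, 0.1, -0.9]
grip_width: 0.0001
gripper_force: 0.0
```

Call:
jog_arm(plan=[-1, 0, 0, -0.005, 0, -1, 0, 0, -0.005, 0, -1, 0, 0, -0.003, 0, -1, 0, 0, 0, 0, -1, 0, 0, 0, 0, -1, 0, 0, 0, 0, -1, 0, 0, 0, 0, -1, 0, 0, 0, 0])

```text
time: 31.4
position: [0.4948, -0.2609, 0.1072]
orientation: [[-0.982, 0.187, 0.0], [0.187, 0.982, -0.0], [-0.0, -0.0, -1.0]]
wrist_force: [0.9, -0.0, 0.8]
grip_width: 0.0
gripper_force: 0.0
```

Call:
jog_arm(plan=[-1, 0.005, -0.001, -0.005, 0, -1, 0, 0, -0.004, 0, -1, 0, 0, 0, 0, -1, 0, 0, 0, 0, -1, 0, 0, 0, 0, -1, 0, 0, 0, 0, -1, 0, 0, 0, 0, -1, 0, 0, 0, 0])

```text
time: 32.2
position: [0.4971, -0.2618, 0.1048]
orientation: [[-0.982, 0.187, 0.0], [0.187, 0.982, -0.001], [-0.001, -0.001, -1.0]]
wrist_force: [-4.1, 1.0, 9.8]
grip_width: 0.0002
gripper_force: 4.7
```

Call:
jog_arm(plan=[-1, -0.005, 0, 0.05, 0, -1, 0, 0, 0.08, 0, -1, 0, 0, 0.08, 0, -1, -0.06, 0.05, 0.02, 0, -1, -0.06, 0.06, 0, 0, -1, -0.06, 0.06, 0, 0, -1, 0, 0, 0, 0, -1, 0, 0, 0, 0])

```text
time: 33.0
position: [0.423, -0.1933, 0.1959]
orientation: [[-0.982, 0.187, 0.001], [0.187, 0.982, -0.001], [-0.001, -0.001, -1.0]]
wrist_force: [0.7, 0.5, -0.3]
grip_width: 0.0001
gripper_force: 0.0
```

```bash
python3 cmp.py | grep -E "initial|now|diff"; python3 - <<'E'
from ang import *
for n,c,rr,gr in(("top",cam("top"),(250,215,16,15),(225,205,20,20)),("scene",cam("scene"),(320,160,14,14),(335,150,15,12))):
    r=plane(c,mask(c,rr,168,188,90)[0],.08); g=plane(c,mask(c,gr,40,95,60)[0],.08)
    v=g-r; b=np.arctan2(v[1],v[0])-np.pi/2; ce=(g+r)/2-.02125*np.array([np.cos(b),np.sin(b),0])
    # brightness profile round a 20 mm circle
    A=np.radians(np.arange(-130,60,4)); acc=0
    for R in(.018,.020,.022): 
        p=proj(c,ce+R*np.c_[np.cos(A),np.sin(A),0*A]).astype(np.float32); acc=acc+cv2.remap(c["pixels"].min(2).astype(np.float32),p[None,:,0],p[None,:,1],cv2.INTER_LINEAR)[0]
    w=np.clip(acc-acc.max()*.65,0,None); print(n,ce,"red",ang(r,ce),"pointer",np.degrees((A*w).sum()/w.sum()),np.degrees(A[acc.argmax()]))
print(arm.get_obs()["time"])
E
```

```text
initial 105 mean [ 8.2 83.6] rect [ 6.7 82.8] [45.8 47.9] 32.4
now 106 mean [ 6.9 83.2] rect [ 5.3 84.3] [46.2 51.2] 33.9
diff>25: 6
top [0.48795428 0.23019353 0.08      ] red -77.02641922457454 pointer -79.58634051660162 -78.0
scene [0.48557883 0.23091423 0.08      ] red -79.22102427443193 pointer -72.48387055341995 -82.0
33.15
```

```bash
python3 -c "
from plant import arm
print(arm.finish_job())"
```

```text
the job is handed in; nothing more can be done
None
```

The box is locked and the job is handed in at about 33 s: the pointer is on the red mark (about 2.5° off by the top camera; the coarser scene view was ambiguous), and the yellow key is home in its slot in the key block. I viewed 12 pictures, over the limit of 10.

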